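# Hang a trim housing on the rail and slide it into its seat

### The job

Take the carrier with the black trim housing out of its holder, hook it over the bar of the rail at the loading end (the robot's left), and slide it along the bar to the right, without lifting it off, until it drops into the seat, a notch in the top of the bar. Where the notch lies differs each time: feel for it gently, never pressing the carrier on the rail with more than 40 N. Let go and leave the carrier hanging there; leave the other things on the bench alone.

Things in the scene. Friction and masses are not known exactly. Their poses are not given: they have to be found in the camera images.
- carrier: Rigid hanger with black trim housing, 0.2 to 0.4 kg, 172 mm tall, standing in the holder. Origin: middle of the flat face under the hook that rests on the bar. z up, +x where the hook's mouth opens, y along the bar when hung. Hook: 40 mm wide (y), roof z = 0 to 5, throat x = -9 to 9. Below the grip block a strap (x = -25 to -15) goes down to z = -75. Centre of mass near x = 0, z = -90.
- carrier_grip (a point): Middle of the carrier's grey grip block, at x = -21, z = -11 in its frame. The block spans x = -33 to -9, y = -25 to 25, z = -35 to 12; take it across y (50 mm) from above, fingers a little towards -x to clear the bar.
- carrier_lip (a point): Lower tip of the hook's down-turned lip (x = 9 to 13, 40 mm wide), at z = -14 in the carrier's frame. Bring the carrier to the bar from its -x side with this tip above the bar's top, then lower it: the housing passes under the bar, so it cannot come straight down from above.
- carrier_foot (a point): Middle of the flat foot of the carrier's housing, z = -160 in its frame. Housing: 90 mm wide (y), z = -160 to -75, x = -25 to 25, its round pod out to x = 35.
- holder: Low fixed aluminium tray, 72 x 110 mm, walls 20 mm high, floor 8 mm, a slot for the carrier's foot with about 4 mm clearance all round. Origin: underside centre. The carrier stands in it with the same axes to within a few degrees, its origin 168 mm above the bench.
- rail: Fixed stand: base plate 120 x 470 x 12 mm and two posts at y = -215, 215 mm whose clamp blocks (34 mm in x, 28 in y, 5 mm above the bar) hold a steel bar along y. Origin: underside centre of the base; x away from the robot, y to its left. Bar: x = -5 to 5, 25 mm tall, top at z = 235 mm, plain but for one notch.
- rail_load (a point): Loading end: point on the bar's top at y = 120 mm, z = 235 mm in the rail's frame; below it a thin steel strip on the base plate. The notch in the bar's top is 50 mm long with upright ends, 9 mm deep; its middle lies between y = -105 and 25 mm and is not reported. A carrier over it drops 9 mm, then a notch end stops it.
- prybar: Bystander: flat blue plastic pry bar, 180 x 22 x 6 mm, lying on the bench; origin near its middle, underside.
- cliptray: Bystander: grey open tray of clips, 100 x 140 x 35 mm; origin underside centre.
- dial: Bystander: round black dial with steel rim, 68 mm across, 26 mm high; origin underside centre.

How it is judged:
By the outcome, as a careful person would: the job done as asked, in the order asked, and still so for the second after the job is handed in, with the robot touching nothing.
It also fails if it takes over 51 s, if anything falls off the work surface, if the arm or the gripper's body presses on something with over 40 N, if the wrist force passes 120 N, or if a joint passes its speed limit or range.

### The arm

A 7-joint arm with a two-finger parallel gripper is mounted at the origin on the work surface. World frame = base frame: x ahead of the robot, y to its left, z up, the work surface at z = 0. Lengths are in mm, angles in rad, forces in N, time in s.
With the tool pointing down it reaches from about 400 to 925 mm from the base axis. Payload 5.6 kg.
Tool frame: the origin (TCP) lies midway between the tips of the shut fingers; the grasp point (between the pads) lies 19 mm behind it; z points along the fingers, y is the line along which they close (so a half turn about z gives the same grasp; the last joint's range is limited). The gripper opens to 85 mm and grips with 20 to 120 N. Pads are 22 mm wide; open, the fingers measure 114 mm over their backs; the gripper's body (76 mm by 85 mm) begins 54 mm behind the grasp point. The pads swing forward as they close: fully open they stand 13 mm farther back than shut.
Start: joints at [1.17, 0.468, -0.012, 1.603, 0.006, 1.071, -0.056], TCP at [227.599, -608.857, 231.29] pointing down, gripper open.
Joint ranges: [-2.53, 2.53], [-0.31, 2.02], [-1.57, 1.55], [0.28, 2.44], [-1.29, 4.43], [0.15, 1.84], [-2.92, 2.92]. Speed limits (rad/s): [2.57, 2.57, 3.14, 3.14, 3.14, 3.14, 3.14].

### API

Orientations are given as a rotation vector (axis times angle).
In Python, from bench import get_obs, snapshot, workorder gives the robot as it stands.
- The arm moves only by the tool arm_command, never from a script. Its argument "increments" is a list of rows, each a list of 7 numbers: the turn, a rotation vector about the tool's x, y, z in rad, then the shift along the tool's x, y, z in m, then the closure, from 0 (fully open) to 1 (shut). In form: [[rx, ry, rz, tx, ty, tz, jaw], ...]. A call has 1 to 10 rows; each row shifts and turns the commanded pose from where the row before left it, along the tool's axes as they then stand; what a row does not reach is not made up. A row lasts 1/12 s, in which the tool goes at most 41.7 mm and 7.16 degrees, less where a joint would pass 70% of its speed; a pose out of reach is approached as far as the arm can. A call is refused whole if a number of a shift passes 0.0417 or a number of a turn 0.125, either way. A call with a gripper value outside its range is refused whole. The fingers move at their own pace and stop on an object; "newtons" is the grip in N (left out, the last holds). Time passes only in rows, so rows that do not move let the fingers close. It gives the time, the measured TCP pose, the force, the opening and the grip force at its end, in the units of the state.
- get_obs(): the state, without advancing time (a new reading comes with each control period).
- snapshot(name): name is "scene" or "top" or "wrist"; returns a dict with "frame" (384x512x3 uint8, red, green, blue), "fovy" (degrees; the focal length in pixels is half the picture's height over the tangent of half this angle, whatever the lens; pixels are square), "cx", "cy" (the principal point, pixels), "k1" (the pictures are not rectified: a ray, as slopes to the right and down, at radius r is drawn at 1 + k1 r^2 times it, then the intrinsics apply), "world_to_cam" (4x4, takes a point from world to camera coordinates). Camera axes: x right, y down, z forward; pixel columns grow to the right and rows downward; lengths in mm; the calibration is good to about 2 mm. A picture is of the moment at which its call begins. There is no depth.
- workorder.job_done(): hands the job in; it is judged then, once.
The state is a dict: "clock": time; "joint_positions": joint angles; "joint_vel": joint speeds; "joint_efforts": joint torques, N m; "tool_pos": TCP position; "orientation": TCP orientation; "force": force on the tool from outside, world axes, zero at the start; "moment": the same for the moment, N m; "grip_width": finger opening in mm; "grip_force": force on a finger pad.
Only numpy, scipy, OpenCV 4.12 (cv2) and the standard library are available. Lean on these libraries where they do the work, as an engineer would, in place of code of your own. Each camera call takes 0.05 s, during which the arm holds its last target. There are 200 camera calls.

## Working session

There is one attempt and no reset: what is moved stays moved. The work goes in short steps, Python scripts to look and compute and a tool call to move; the robot and the scene stay as the last step left them, time stands still between calls to the robot, and variables do not carry over. Pictures are saved under pics/ and viewed, at most 10 in all, crops included, and the job is handed in when it is done.

Besides the shell and the picture viewer there is one more tool, called after "Emit:" as name(argument=value, ...), one argument or row to a line, values as JSON. arm_command: Moves the arm, as the interface text tells. Its arguments: {"type":"object","properties":{"increments":{"type":"array"},"newtons":{"type":"number"}},"required":["increments"]}

```bash
mkdir -p pics; ls
python3 - <<'E'
from bench import get_obs,snapshot
import cv2,numpy as np,pickle
o=get_obs();print(o)
S={}
for n in["scene","top","wrist"]:
    s=snapshot(n);S[n]=s;print(n,s["fovy"],s["cx"],s["cy"],s["k1"],np.round(s["world_to_cam"],3).tolist())
pickle.dump(S,open("s0.pkl","wb"))
a=cv2.resize(S["scene"]["frame"],None,fx=1.5625,fy=1.5625)[:,:,::-1];cv2.imwrite("pics/scene0.png",a)
a=cv2.resize(S["top"]["frame"],None,fx=1.5625,fy=1.5625)[:,:,::-1];cv2.imwrite("pics/top0.png",a)
E
```

```text
pics
{'clock': 0.0, 'joint_positions': array([ 1.1700158 ,  0.46841186, -0.01159301,  1.6036503 ,  0.00599581,
        1.07142154, -0.05631097]), 'joint_vel': array([-6.53058401e-04, -2.09304611e-04,  1.07929728e-03,  2.68813870e-05,
        1.78261486e-03, -1.45162039e-04, -2.26944657e-03]), 'joint_efforts': array([ 4.60204410e-04, -5.32394528e+01,  2.14623904e-02, -2.51309288e+01,
        1.14309453e-02,  7.80487200e-03, -1.72926735e-05]), 'tool_pos': array([ 227.35410362, -608.32151974,  230.30478898]), 'orientation': array([-3.08971123e+00, -5.58555191e-01,  7.16420836e-04]), 'force': array([ 0.26978182,  0.10292323, -0.70168953]), 'moment': array([ 0.01995927, -0.03891691,  0.01257394]), 'grip_force': 0.0, 'grip_width': 85.94596183364803}
scene 56.395854976195935 254.41103229258522 192.1608463237591 -0.01400644391502613 [[0.867, 0.498, 0.02, -533.665], [0.346, -0.572, -0.743, -91.878], [-0.359, 0.651, -0.668, 1161.39], [0.0, 0.0, 0.0, 1.0]]
top 52.6504314850021 255.7095347146858 195.69860853338503 -0.11816923422006506 [[-0.009, -1.0, -0.007, 8.655], [-0.992, 0.01, -0.128, 613.054], [0.128, 0.005, -0.992, 1049.351], [0.0, 0.0, 0.0, 1.0]]
wrist 70.27801875554091 257.76098080259464 194.05690897104103 -0.04781723195302597 [[0.35, -0.937, -0.003, -647.657], [-0.898, -0.336, 0.284, -38.417], [-0.267, -0.097, -0.959, 380.782], [0.0, 0.0, 0.0, 1.0]]
```

View pics/scene0.png

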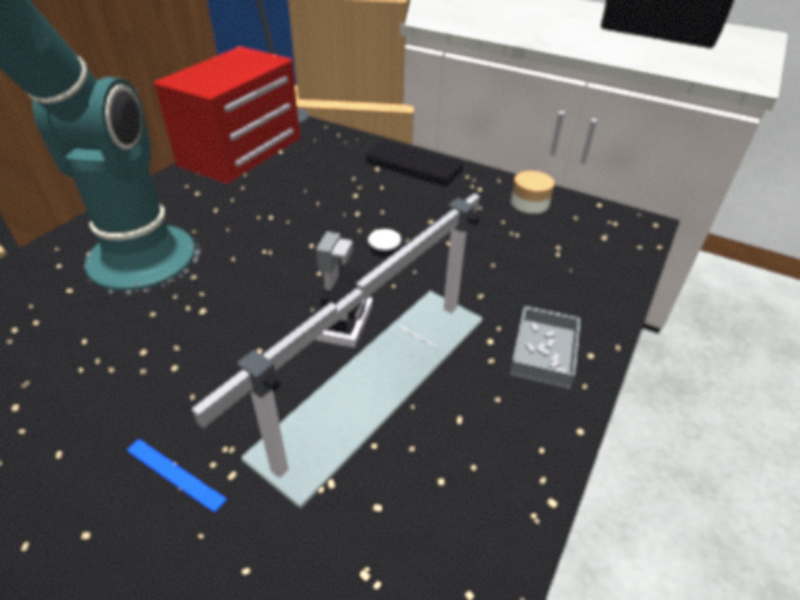

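View pics/top0.png

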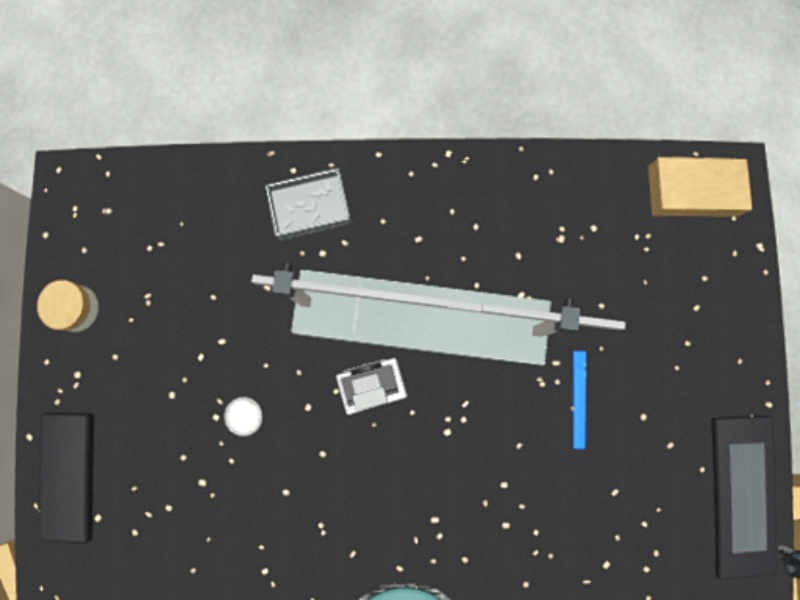

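The scene view shows the carrier in its holder at about (335,285), the rail running diagonally with clamps at (260,370) and (463,210), and a gap-like mark in the bar near (345,300). The top view shows the holder and carrier at about (371,386), the bar from (255,280) to (625,325), the strip at (357,305), and the clamps at (284,280) and (570,316).

```bash
cat > h.py <<'E'
import numpy as np,cv2
def K(s):
    f=s["frame"].shape[0]/2/np.tan(np.radians(s["fovy"]/2))
    return np.array([[f,0,s["cx"]],[0,f,s["cy"]],[0,0,1]]),np.array([s["k1"],0,0,0,0.])
def ray(s,uv):
    k,d=K(s);n=cv2.undistortPoints(np.array(uv,float).reshape(-1,1,2),k,d).reshape(-1,2)
    W=np.array(s["world_to_cam"]);R=W[:3,:3];c=-R.T@W[:3,3]
    v=np.c_[n,np.ones(len(n))]@R;return c,v/np.linalg.norm(v,axis=1)[:,None]
def onz(s,uv,z):
    c,v=ray(s,uv);return c+v*((z-c[2])/v[:,2])[:,None]
def proj(s,P):
    k,d=K(s);W=np.array(s["world_to_cam"])
    return cv2.projectPoints(np.array(P,float).reshape(-1,1,3),cv2.Rodrigues(W[:3,:3])[0],W[:3,3],k,d)[0].reshape(-1,2)
def tri(obs):
    A=np.zeros((3,3));b=np.zeros(3)
    for s,uv in obs:
        c,v=ray(s,[uv]);M=np.eye(3)-np.outer(v[0],v[0]);A+=M;b+=M@c
    p=np.linalg.solve(A,b);e=[np.round(np.linalg.norm(proj(s,[p])[0]-uv),1) for s,uv in obs];return p,e
E
python3 - <<'E'
import pickle,cv2,numpy as np
S=pickle.load(open("s0.pkl","rb"))
t=S["top"]["frame"][:,:,::-1];c=S["scene"]["frame"][:,:,::-1]
A=cv2.resize(t[165:270,150:410],None,fx=3,fy=3,interpolation=cv2.INTER_CUBIC)
B=cv2.resize(t[220:270,205:270],None,fx=5.6,fy=5.6,interpolation=cv2.INTER_CUBIC)
C=cv2.resize(c[140:225,190:310],None,fx=3.3,fy=3.3,interpolation=cv2.INTER_CUBIC)
I=np.zeros((600,800,3),np.uint8);I[:315,:780]=A;I[318:318+B.shape[0],:B.shape[1]]=B;I[318:318+C.shape[0],380:380+C.shape[1]]=C
cv2.imwrite("pics/z0.png",I)
E
```

```text
(no output)
```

View pics/z0.png

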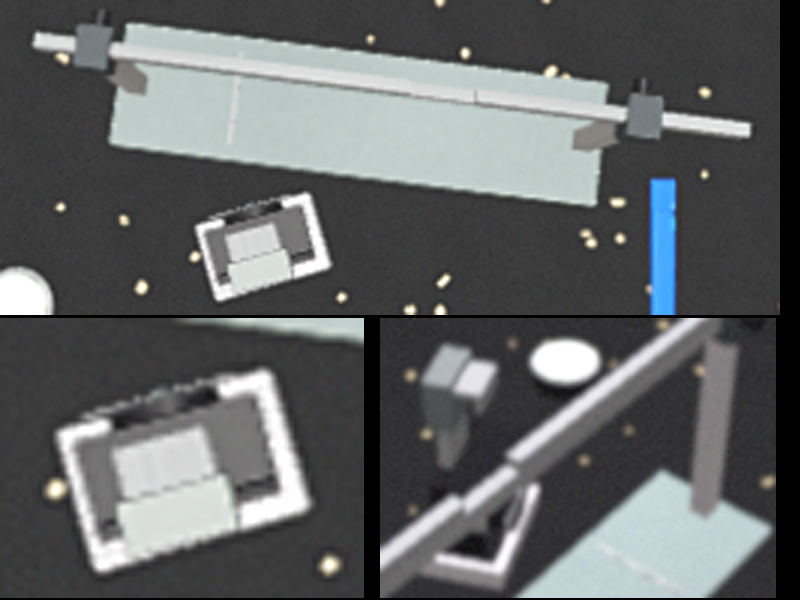

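The crops show the notch in the bar in both views (top crop x 412–475). The carrier's grip block (bottom) is nearest the robot and the hook points away, turned slightly anticlockwise.

Run:
```python
import pickle,cv2,numpy as np
from h import *
from bench import get_obs
S=pickle.load(open("s0.pkl","rb"));T=S["top"];C=S["scene"]
A=lambda p:(np.array(p,float)+.5)/3-.5+[150,165]
B=lambda p:(np.array(p,float)-[0,318]+.5)/5.6-.5+[205,220]
D=lambda p:(np.array(p,float)-[380,318]+.5)/3.3-.5+[190,140]
np.set_printoptions(precision=1,suppress=True)
for n in S:
    W=np.array(S[n]["world_to_cam"]);print(n,-W[:3,:3].T@W[:3,3])
print("bar far edge",onz(T,[A((37,32)),A((750,122))],235))
L=onz(T,A([[75,23],[112,25],[110,68],[74,66]]),240).mean(0);R=onz(T,A([[630,93],[663,95],[661,138],[627,135]]),240).mean(0)
print("clamps",L,R,"sep",np.linalg.norm(L-R),"yaw",np.arctan2((L-R)[1],(L-R)[0])-np.pi/2)
print("notch",onz(T,A([[412,88],[475,92]]),230))
print("strip",onz(T,A([[241,52],[231,143]]),12))
b=onz(T,B([[118,500],[235,474],[240,524],[124,556]]),180);print("block",b,b.mean(0))
r=onz(T,B([[57,430],[268,370],[312,505],[98,572]]),20);print("holder",r,r.mean(0))
# two view heights: block top corners in the two views
for a,c in [((118,500),(456,381)),((235,474),(468,346))]:print("tri far edge",tri([(T,B(a)),(C,D(c))]))
print("pred scene block corners",(proj(C,b)+.5-[190,140])*3.3+[380,318])
o=get_obs();W=np.array(S["wrist"]["world_to_cam"]);Rt=cv2.Rodrigues(o["orientation"])[0]
print("wristcam in tool",Rt.T@(-W[:3,:3].T@W[:3,3]-o["tool_pos"]),"\n",W[:3,:3]@Rt, Rt)
```

```text
scene [ 911.2 -543.1  718.9]
top [ 473.6   -2.9 1119.3]
wrist [ 293.7 -582.7  374.4]
bar far edge [[ 637.9  220.2  235. ]
 [ 562.  -332.4  235. ]]
clamps [625.9 175.1 240. ] [ 567.7 -248.5  240. ] sep 427.5725696860412 yaw -0.13657306935889912
notch [[ 591.7  -70.5  230. ]
 [ 588.2 -119.1  230. ]]
strip [[657.3  77.1  12. ]
 [569.4  86.7  12. ]]
block [[458.9  75.6 180. ]
 [469.7  25.3 180. ]
 [448.3  23.3 180. ]
 [435.1  73.1 180. ]] [453.   49.3 180. ]
holder [[491.7 119.8  20. ]
 [521.1  13.1  20. ]
 [453.2  -8.4  20. ]
 [420.6  99.1  20. ]] [471.7  55.9  20. ]
tri far edge (array([452.3,  73. , 150.9]), [np.float64(3.2), np.float64(3.0)])
tri far edge (array([477.1,  29.6, 218. ]), [np.float64(3.9), np.float64(3.8)])
pred scene block corners [[473.6 351.4]
 [447.6 388.8]
 [422.9 381.3]
 [446.6 343.8]]
wristcam in tool [  71.1   -1.1 -143.8] 
 [[-0.   1.   0. ]
 [-1.  -0.  -0.3]
 [-0.3 -0.   1. ]] [[ 0.9  0.4 -0. ]
 [ 0.4 -0.9  0. ]
 [-0.  -0.  -1. ]]
```

Emit:
arm_command(
  increments=[
    [0,0,0.118,0,0,-0.01,0],
    [0,0,0,0.0228,-0.0294,-0.002,0],
    [0,0,0,0.0228,-0.0294,-0.002,0],
    [0,0,0,0.0228,-0.0294,-0.002,0],
    [0,0,0,0.0228,-0.0294,-0.002,0],
    [0,0,0,0.0228,-0.0294,-0.002,0],
    [0,0,0,0.0228,-0.0294,-0.002,0],
    [0,0,0,0.0228,-0.0294,-0.002,0],
    [0,0,0,0.0228,-0.0294,-0.002,0],
    [0,0,0,0.0228,-0.0294,-0.002,0],
  ],
)

```text
clock: 0.98
tool_pos: [364.3, -301.3, 259.3]
orientation: [3.119, 0.375, -0.0]
force: [0.4, 0.3, 1.3]
grip_width: 85.4
grip_force: 0.0
```

Emit:
arm_command(
  increments=[
    [0,0,0,0.0228,-0.0294,-0.002,0],
    [0,0,0,0.0228,-0.0294,0,0],
    [0,0,0,0.0228,-0.0294,0,0],
    [0,0,0,0.0228,-0.0294,0,0],
    [0,0,0,0.0228,-0.0294,0,0],
    [0,0,0,0.0106,-0.0347,0,0],
    [0,0,0,0.0106,-0.0347,0,0],
    [0,0,0,0.0106,-0.0347,0,0],
    [0,0,0,0.0106,-0.0347,0,0],
    [0,0,0,0.0106,-0.0347,0,0],
  ],
)

```text
clock: 1.82
tool_pos: [449.9, 49.5, 261.3]
orientation: [3.119, 0.375, 0.0]
force: [0.5, -1.0, 0.2]
grip_width: 85.2
grip_force: 0.0
```

Emit:
arm_command(
  increments=[
    [0,0,0,0,0,0,0],
    [0,0,0,0,0,0,0],
    [0,0,0,0,0,0,0],
  ],
)

```text
clock: 2.07
tool_pos: [450.1, 47.3, 261.0]
orientation: [3.119, 0.375, -0.001]
force: [-0.3, -0.6, 0.8]
grip_width: 85.5
grip_force: 0.0
```

Run:
```python
from bench import get_obs,snapshot
import cv2,pickle
o=get_obs();s=snapshot("wrist");pickle.dump((o,s),open("w1.pkl","wb"));print(o["tool_pos"],o["orientation"],o["force"],o["grip_width"],o["clock"])
cv2.imwrite("pics/w1.png",cv2.resize(s["frame"],None,fx=1.5625,fy=1.5625,interpolation=cv2.INTER_CUBIC)[:,:,::-1])
```

```text
[450.06601835  47.27685465 261.02945811] [ 3.11860888e+00  3.75419621e-01 -9.89878424e-04] [-0.25036815 -0.64017789  0.75135012] 85.49372276287198 2.0667
```

View pics/w1.png

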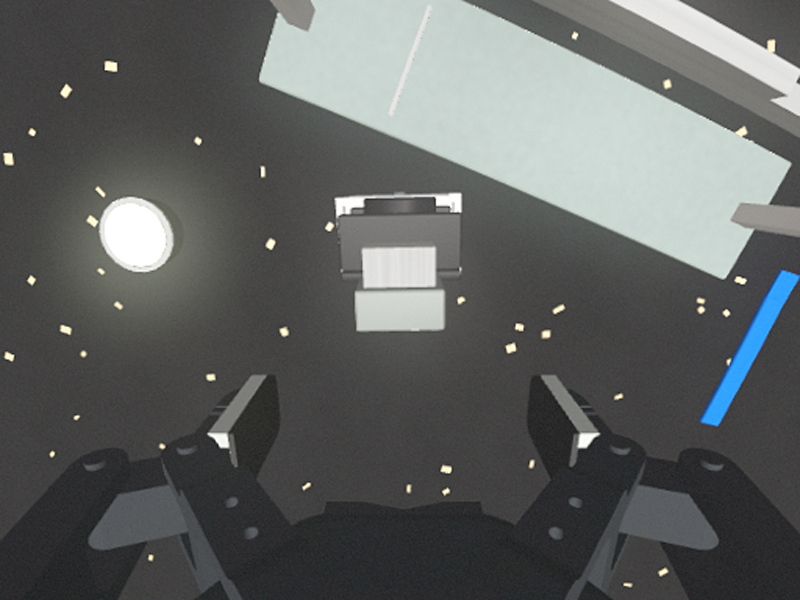

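The wrist view shows the grip block's top at (355–445, 290–330), with the hook roof above it at (362–437, 247–288). It lies square to the tool and centred between the fingers, which are at x 270 and 535.

Run:
```python
import pickle,cv2,numpy as np
from h import *
np.set_printoptions(precision=1,suppress=True)
T=pickle.load(open("s0.pkl","rb"))["top"];o,s=pickle.load(open("w1.pkl","rb"))
f=cv2.resize(s["frame"],None,fx=1.5625,fy=1.5625,interpolation=cv2.INTER_CUBIC)
U=lambda p:(np.array(p,float)+.5)/1.5625-.5
B=lambda p:(np.array(p,float)-[0,318]+.5)/5.6-.5+[205,220]
g=s["frame"].astype(int).sum(2)/3
print("row profile",g[175:220,256].round()); print("col profile",g[200,222:292].round())
w=[[355,290],[445,290],[445,330],[356,330]];t=[[118,500],[235,474],[240,524],[124,556]]
for a,b in zip(w,t):
    p,e=tri([(s,U(a)),(T,B(b))]);print(p,e)
b=onz(s,U(w),180);print(b,b.mean(0), "yaw",np.arctan2(*( (b[0]-b[1])[[1,0]]))-np.pi/2)
hk=onz(s,U([[362,247],[436,247],[437,288],[362,288]]),173);print("hook roof",hk)
```

```text
row profile [223. 223. 223. 224. 222. 224. 224. 228. 203. 121. 133. 179. 205. 214.
 213. 212. 212. 210. 212. 210. 209. 209. 208. 208. 207. 207. 207. 205.
 205. 205. 204. 203. 202. 202. 203. 197. 154.  80.  82.  86.  85.  82.
  83.  84.  84.]
col profile [ 81.  83.  81.  79.  77. 142. 184. 205. 208. 207. 205. 207. 206. 206.
 206. 207. 207. 206. 207. 207. 205. 207. 206. 207. 207. 207. 208. 207.
 206. 207. 208. 207. 209. 207. 207. 207. 207. 206. 207. 206. 207. 207.
 207. 206. 206. 207. 206. 206. 207. 205. 206. 206. 205. 206. 206. 206.
 206. 206. 204. 206. 207. 192. 143.  95.  83.  83.  86.  85.  82.  84.]
[459.1  75.2 193.7] [np.float64(0.9), np.float64(0.3)]
[468.2  27.1 179.8] [np.float64(2.8), np.float64(1.0)]
[448.   23.8 189.5] [np.float64(1.1), np.float64(0.4)]
[435.5  71.8 188.2] [np.float64(0.8), np.float64(0.3)]
[[455.1  76.7 180. ]
 [466.7  28.9 180. ]
 [444.3  22.8 180. ]
 [432.5  71.3 180. ]] [449.7  49.9 180. ] yaw 0.23910227270912943
hook roof [[477.8  78.3 173. ]
 [487.4  39.  173. ]
 [465.1  32.5 173. ]
 [455.2  73.4 173. ]]
```

Emit:
arm_command(
  increments=[
    [0,0,0,-0.0024,-0.0027,0.02,0],
    [0,0,0,0,0,0.03,0],
    [0,0,0,0,0,0.03,0],
    [0,0,0,0,0,0.025,0],
    [0,0,0,0,0,0.015,0],
    [0,0,0,0,0,0.006,0],
    [0,0,0,0,0,0,0],
    [0,0,0,0,0,0,0],
  ],
)

```text
clock: 2.78
tool_pos: [447.7, 49.2, 135.7]
orientation: [3.119, 0.373, 0.001]
force: [-0.1, -0.2, -0.8]
grip_width: 85.4
grip_force: 0.0
```

Run:
```python
from bench import get_obs,snapshot
import cv2,numpy as np
o=get_obs();print(o["tool_pos"],o["force"],o["grip_width"])
s=snapshot("wrist");cv2.imwrite("pics/w2.png",s["frame"][:,:,::-1])
```

```text
[447.7288301   49.22465582 135.69102964] [-0.10714078 -0.2038024  -0.76727629] 85.41210977539595
```

View pics/w2.png

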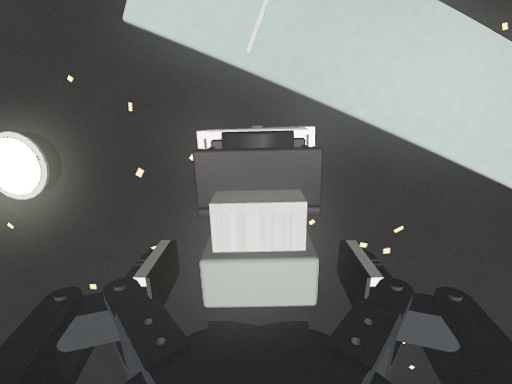

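The block (202–318, 248–305) sits between the fingers (inner edges about 178 and 338), with clear space on both sides. Closing now.

Emit:
arm_command(
  increments=[
    [0,0,0,0,0,0,1],
    [0,0,0,0,0,0,1],
    [0,0,0,0,0,0,1],
    [0,0,0,0,0,0,1],
    [0,0,0,0,0,0,1],
    [0,0,0,0,0,0,1],
    [0,0,0,0,0,0,1],
    [0,0,0,0,0,0,1],
  ],
  newtons=70,
)

```text
clock: 3.5
tool_pos: [447.9, 49.7, 136.2]
orientation: [3.118, 0.375, 0.002]
force: [-1.9, -1.6, 5.3]
grip_width: 49.3
grip_force: 72.0
```

Emit:
arm_command(
  increments=[
    [0,0,0,0,0,-0.004,1],
    [0,0,0,0,0,-0.008,1],
    [0,0,0,0,0,-0.015,1],
    [0,0,0,0,0,-0.02,1],
    [0,0,0,0,0,-0.02,1],
    [0,0,0,0,0,-0.018,1],
    [0,0,0,0,0,-0.01,1],
    [0,0,0,0,0,0,1],
  ],
)

```text
clock: 4.17
tool_pos: [448.4, 50.2, 232.5]
orientation: [3.118, 0.376, 0.007]
force: [0.3, -0.4, -3.9]
grip_width: 49.4
grip_force: 73.2
```

Emit:
arm_command(
  increments=[
    [0,0,0.047,0,0,0,1],
    [0,0,0.094,0,0,0,1],
    [0,0,0.094,0,0,0,1],
    [0,0,0.094,0,0,0,1],
    [0,0,0.047,0.008,-0.007,0,1],
    [0,0,0,0.017,-0.014,0,1],
    [0,0,0,0.017,-0.014,0,1],
    [0,0,0,0.016,-0.013,0,1],
    [0,0,0,0.008,-0.007,0,1],
    [0,0,0,0,0,0,1],
  ],
)

```text
clock: 5.0
tool_pos: [520.5, 97.3, 229.0]
orientation: [-3.133, 0.211, 0.002]
force: [-0.3, 1.2, -3.0]
grip_width: 49.3
grip_force: 73.6
```

Emit:
arm_command(
  increments=[
    [0,0,0,0,0,0,1],
    [0,0,0,0,0,0,1],
  ],
)

```text
clock: 5.17
tool_pos: [518.5, 95.1, 229.4]
orientation: [3.133, -0.214, -0.004]
force: [-0.8, 0.1, -3.3]
grip_width: 49.3
grip_force: 73.6
```

Run:
```python
from bench import get_obs,snapshot
import cv2,numpy as np,pickle
o=get_obs();print(o["tool_pos"],o["orientation"],o["force"],o["moment"],o["grip_width"])
s=snapshot("wrist");S=snapshot("scene");T=snapshot("top");pickle.dump((o,s,S,T),open("w3.pkl","wb"))
I=np.zeros((600,800,3),np.uint8)
I[:384,:512]=s["frame"][:,:,::-1]
I[:384,515:800]=cv2.resize(S["frame"][110:300,150:291],(285,384))[:,:,::-1]
I[388:600]=cv2.resize(T["frame"][155:275,90:410],(800,300))[40:252,:,::-1]
cv2.imwrite("pics/w3.png",I)
```

```text
[518.50280986  95.12513304 229.41985562] [ 3.13314903 -0.21426359 -0.00372651] [-0.84649753  0.07693579 -3.27351846] [ 0.04179536  0.06270071 -0.03750416] 49.336166613894534
```

View pics/w3.png

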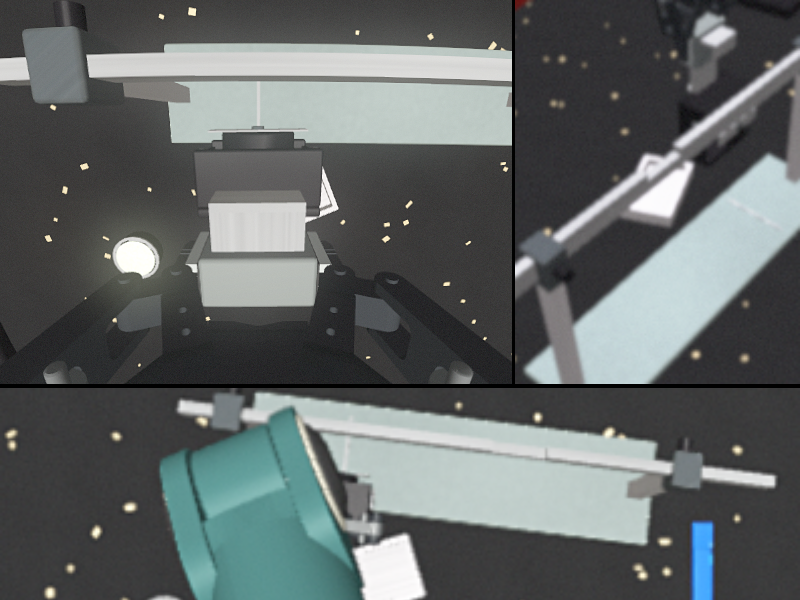

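The carrier is clear of the holder and upright in the fingers. In the wrist view its hook roof is at (209–306, 202–250), the lip tip is at row 191, and the bar crosses at rows 52–80 nearly parallel. The loading strip is at column 258, in line with the carrier.

Run:
```python
import pickle,cv2,numpy as np
from h import *
np.set_printoptions(precision=1,suppress=True,linewidth=150)
o,s,S,T=pickle.load(open("w3.pkl","rb"))
g=cv2.GaussianBlur(s["frame"],(3,3),0).astype(int).sum(2)/3
for c in (200,260,300,400,480):print(c,g[40:92:1,c].astype(int))
for n,q in (("roof",[[209,202],[306,202],[306,250],[210,250]]),("liptip",[[216,191],[298,191]])):
    for z in (243,248,253,258,263,268,273):
        p=onz(s,q,z);print(n,z,np.linalg.norm(p[0]-p[1]),np.linalg.norm(p[2]-p[3]) if len(p)>2 else '',p.mean(0)[:2])
```

```text
200 [ 80  80  93 133 173 189 191 190 191 190 190 192 199 207 210 209 208 207 206 206 207 207 208 210 211 212 212 211 212 212 213 212 212 212 208 176 131
 114 117 119 130 158 187 195 194 194 195 195 195 195 195 195]
260 [ 81  82  98 140 178 189 189 189 189 190 190 194 202 209 210 210 210 209 209 208 208 209 210 212 214 215 213 212 212 212 213 214 214 213 203 169 130
 117 119 119 131 166 194 200 199 199 199 199 199 199 200 200]
300 [ 83  83  90 124 167 187 189 190 190 190 190 194 202 210 213 213 213 212 211 210 210 211 211 213 215 216 214 212 212 213 213 214 215 215 209 177 134
 118 120 119 128 156 186 194 193 192 192 191 192 192 192 192]
400 [ 83  84  84  84  87 118 171 195 196 195 195 195 194 197 207 217 219 220 219 217 216 215 214 214 214 215 217 217 217 216 216 217 218 218 219 220 207
 168 129 120 120 118 137 179 200 198 198 199 199 199 199 199]
480 [ 75  76  77  76  76  76  76  74  99 155 190 194 193 193 193 193 196 206 216 219 219 218 217 216 215 214 213 212 213 214 216 216 217 217 217 218 218
 218 216 187 134 110 112 111 120 152 184 194 194 193 193 194]
roof 243 48.82696353635222 51.14786254202754 [532.8  93.7]
roof 248 46.95179757980305 49.18356405523633 [535.   93.4]
roof 253 45.07663162325391 47.21926556844515 [537.1  93.1]
roof 258 43.20146566670474 45.25496708165393 [539.3  92.8]
roof 263 41.32629971015561 43.29066859486275 [541.5  92.5]
roof 268 39.451133753606456 41.32637010807156 [543.6  92.2]
roof 273 37.57596779705729 39.362071621280336 [545.8  91.9]
liptip 243 40.75978947796721  [551.9  91.5]
liptip 248 39.19443779337411  [553.4  91.2]
liptip 253 37.62908610878102  [554.8  91. ]
liptip 258 36.06373442418791  [556.2  90.8]
liptip 263 34.49838273959481  [557.6  90.6]
liptip 268 32.93303105500172  [559.   90.4]
liptip 273 31.367679370408666  [560.5  90.2]
```

Run:
```python
import pickle,numpy as np
from h import *
np.set_printoptions(precision=2,suppress=True,linewidth=150)
o,s,S,T=pickle.load(open("w3.pkl","rb"))
c=np.array([200,260,300,400,480.])
f=onz(s,np.c_[c,[51.9,51.7,51.8,54,56.8]],235);n=onz(s,np.c_[c,[75.5,75.2,75.5,77.3,79.5]],235)
for P in(f,n):
    k=np.polyfit(P[:,1],P[:,0],1);print("slope",np.arctan(k[0]),"x at y=82.2",np.polyval(k,82.2),P[0],P[-1])
print("width",np.mean(f[:,0]-n[:,0])*np.cos(.137))
print("strip",onz(s,[[258.5,83],[258,125]],13))
r=onz(s,[[209,202],[306,202],[306,250],[210,250]],267);print("roof",r,r.mean(0))
l=onz(s,[[216,191],[298,191]],247);print("lip yaw",np.arctan2(-(l[0]-l[1])[0],(l[0]-l[1])[1]))
cl=onz(s,[[23,30],[78,25],[88,101],[34,103]],240);print("clamp",cl,cl.mean(0))
```

```text
slope 0.13784264149691194 x at y=82.2 616.0593848109686 [619.76 108.74 235.  ] [601.46 -23.45 235.  ]
slope 0.1378794998018641 x at y=82.2 605.6631477957768 [609.62 110.67 235.  ] [590.99 -24.05 235.  ]
width 10.193317357985133
strip [[624.05  80.04  13.  ]
 [573.78  87.6   13.  ]]
roof [[556.8  110.63 267.  ]
 [551.35  71.17 267.  ]
 [529.42  73.03 267.  ]
 [535.14 114.36 267.  ]] [543.18  92.3  267.  ]
lip yaw -0.13732583101551993
clamp [[641.16 186.5  240.  ]
 [638.32 160.04 240.  ]
 [605.95 164.7  240.  ]
 [609.44 191.77 240.  ]] [623.72 175.75 240.  ]
```

Emit:
arm_command(
  increments=[
    [0,0,0,0.008,0,0,1],
    [0,0,0,0.014,0,0,1],
    [0,0,0,0.016,0,0,1],
    [0,0,0,0.016,0,0,1],
    [0,0,0,0.01,0,0,1],
    [0,0,0,0.0063,0,0,1],
    [0,0,0,0,0,0,1],
    [0,0,0,0,0,0,1],
  ],
)

```text
clock: 5.98
tool_pos: [589.0, 86.4, 230.0]
orientation: [3.134, -0.214, -0.002]
force: [-0.1, 0.7, -4.6]
grip_width: 49.6
grip_force: 73.6
```

Run:
```python
from bench import get_obs,snapshot
import cv2,numpy as np,pickle
o=get_obs();print(o["tool_pos"],o["orientation"],o["force"],o["moment"],o["grip_width"])
s=snapshot("wrist");S=snapshot("scene");pickle.dump((o,s,S),open("w4.pkl","wb"))
I=np.zeros((500,800,3),np.uint8)
I[:384,:512]=s["frame"][:,:,::-1]
I[:380,515:795]=cv2.resize(S["frame"][110:205,190:260],(280,380),interpolation=cv2.INTER_CUBIC)[:,:,::-1]
cv2.imwrite("pics/w4.png",I)
```

```text
[588.98628676  86.37152927 229.95151933] [ 3.13423832e+00 -2.13931733e-01 -1.85981903e-03] [-0.09581257  0.73031985 -4.59689034] [0.06612525 0.16015077 0.07732948] 49.58664465502836
```

View pics/w4.png

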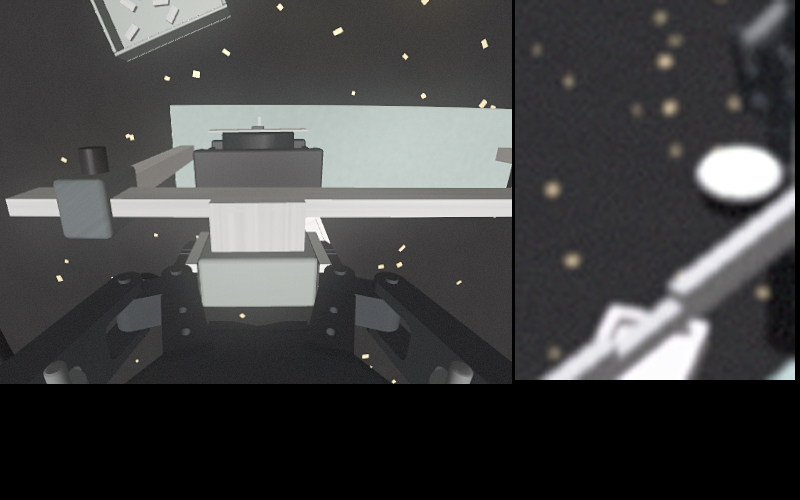

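The carrier's roof (210–305, 200–250) now spans above the bar (bright top at rows 198–216), and the tray and clamps are clear. Checking the x alignment before lowering.

Run:
```python
import pickle,numpy as np,cv2
from h import *
np.set_printoptions(precision=2,suppress=True,linewidth=150)
o,s,S=pickle.load(open("w4.pkl","rb"))
g=cv2.GaussianBlur(s["frame"],(3,3),0).astype(int).sum(2)/3
E=[]
for c in (130,150,340,380,440,480):
    d=np.diff(g[180:230,c]);E.append((c,180.5+d[:25].argmax(),180.5+d[25:].argmin()+25))
E=np.array(E,float);print(E)
t=o["tool_pos"];psi=2*np.arctan2(o["orientation"][1],o["orientation"][0]);X=np.array([np.cos(psi),np.sin(psi)]);Y=np.array([np.sin(psi),-np.cos(psi)])
f=onz(s,E[:,:2],235)[:,:2]-t[:2];n=onz(s,E[:,[0,2]],235)[:,:2]-t[:2]
print("psi",psi,"far x",f@X,"near x",n@X)
r=onz(s,[[210,202],[305,202],[306,250],[210,250]],t[2]+37.5)[:,:2]-t[:2];print("roof x",r@X,"y",r@Y)
```

```text
[[130.  198.5 216.5]
 [150.  198.5 216.5]
 [340.  199.5 216.5]
 [380.  198.5 216.5]
 [440.  198.5 216.5]
 [480.  198.5 216.5]]
psi -0.1363013310895718 far x [27.01 27.01 26.41 26.95 26.9  26.86] near x [16.61 16.65 16.65 16.57 16.38 16.21]
roof x [35.75 35.74 13.75 13.77] y [-20.14  18.91  20.46 -21.29]
```

Emit:
arm_command(
  increments=[
    [0,0,0,-0.001,0,0.004,1],
    [0,0,0,0,0,0.006,1],
    [0,0,0,0,0,0.006,1],
    [0,0,0,0,0,0.004,1],
    [0,0,0,0,0,0.002,1],
    [0,0,0,0,0,0,1],
  ],
)

```text
clock: 6.58
tool_pos: [588.0, 86.3, 207.4]
orientation: [3.134, -0.214, -0.002]
force: [1.3, 0.2, -3.1]
grip_width: 49.4
grip_force: 73.6
```

Emit:
arm_command(
  increments=[
    [0,0,0,0,0,0.001,1],
    [0,0,0,0,0,0.001,1],
    [0,0,0,0,0,0,1],
  ],
)

```text
clock: 6.83
tool_pos: [588.5, 86.5, 206.3]
orientation: [3.134, -0.214, 0.0]
force: [-1.1, 0.3, -4.5]
grip_width: 49.4
grip_force: 73.6
```

Emit:
arm_command(
  increments=[
    [0,0,0,0,0,0.0005,1],
    [0,0,0,0,0,0.0005,1],
    [0,0,0,0,0,0,1],
  ],
)

```text
clock: 7.08
tool_pos: [588.5, 86.4, 205.2]
orientation: [3.134, -0.214, -0.0]
force: [-0.2, -0.5, -4.2]
grip_width: 49.4
grip_force: 73.6
```

Emit:
arm_command(
  increments=[
    [0,0,0,0,0,0.0005,1],
    [0,0,0,0,0,0.0003,1],
    [0,0,0,0,0,0,1],
  ],
)

```text
clock: 7.33
tool_pos: [588.5, 86.5, 204.4]
orientation: [3.134, -0.214, -0.0]
force: [-0.1, -0.6, -3.1]
grip_width: 49.2
grip_force: 73.6
```

Emit:
arm_command(
  increments=[
    [0,0,0,0,0,0.0005,1],
    [0,0,0,0,0,0.0003,1],
    [0,0,0,0,0,0,1],
  ],
)

```text
clock: 7.58
tool_pos: [588.4, 86.4, 203.5]
orientation: [3.134, -0.214, -0.0]
force: [-0.5, -0.0, -3.9]
grip_width: 49.4
grip_force: 73.6
```

Emit:
arm_command(
  increments=[
    [0,0,0,0,0,0.0005,1],
    [0,0,0,0,0,0,1],
  ],
)

```text
clock: 7.75
tool_pos: [588.5, 86.5, 203.3]
orientation: [3.134, -0.214, 0.0]
force: [-1.1, 0.3, -2.7]
grip_width: 49.1
grip_force: 73.9
```

Emit:
arm_command(
  increments=[
    [0,0,0,0,0,0.0004,1],
    [0,0,0,0,0,0,1],
  ],
)

```text
clock: 7.92
tool_pos: [588.6, 86.5, 203.2]
orientation: [3.134, -0.214, 0.001]
force: [-1.5, -1.1, 1.0]
grip_width: 49.2
grip_force: 74.1
```

Emit:
arm_command(
  increments=[
    [0,0,0,0,0,0.0004,1],
    [0,0,0,0,0,0,1],
  ],
)

```text
clock: 8.08
tool_pos: [588.6, 86.5, 203.1]
orientation: [3.134, -0.214, 0.001]
force: [-3.4, -0.7, 5.2]
grip_width: 49.5
grip_force: 74.6
```

Emit:
arm_command(
  increments=[
    [0,0,0,0,0,0.0003,1],
    [0,0,0,0,0,0,1],
  ],
)

```text
clock: 8.25
tool_pos: [588.6, 86.5, 203.1]
orientation: [3.134, -0.214, 0.001]
force: [-4.1, -1.6, 6.9]
grip_width: 48.9
grip_force: 74.9
```

Contact is at TCP z of about 203.1, pressing with about 10 N. Now sliding right (+tool y).

Emit:
arm_command(
  increments=[
    [0,0,0,0,0.001,0,1],
    [0,0,0,0,0.002,0,1],
    [0,0,0,0,0.003,0,1],
    [0,0,0,0,0.003,0,1],
    [0,0,0,0,0.003,0,1],
    [0,0,0,0,0.003,0,1],
  ],
)

```text
clock: 8.75
tool_pos: [587.6, 72.7, 203.1]
orientation: [-3.132, 0.212, -0.005]
force: [0.8, 4.8, 5.2]
grip_width: 49.0
grip_force: 74.5
```

Emit:
arm_command(
  increments=[
    [0,0,0,0,0.003,0,1],
    [0,0,0,0,0.003,0,1],
    [0,0,0,0,0.003,0,1],
    [0,0,0,0,0.003,0,1],
    [0,0,0,0,0.003,0,1],
  ],
)

```text
clock: 9.17
tool_pos: [585.6, 57.7, 203.1]
orientation: [-3.132, 0.213, -0.005]
force: [-0.1, 4.8, 5.1]
grip_width: 49.5
grip_force: 74.5
```

Emit:
arm_command(
  increments=[
    [0,0,0,0,0.004,0,1],
    [0,0,0,0,0.004,0,1],
    [0,0,0,0,0.004,0,1],
    [0,0,0,0,0.004,0,1],
    [0,0,0,0,0.004,0,1],
    [0,0,0,0,0.004,0,1],
    [0,0,0,0,0.004,0,1],
    [0,0,0,0,0.004,0,1],
  ],
)

```text
clock: 9.83
tool_pos: [581.2, 25.9, 203.0]
orientation: [-3.133, 0.213, -0.005]
force: [0.5, 5.0, 7.0]
grip_width: 49.3
grip_force: 74.5
```

Emit:
arm_command(
  increments=[
    [0,0,0,0,0.004,0,1],
    [0,0,0,0,0.004,0,1],
    [0,0,0,0,0.004,0,1],
    [0,0,0,0,0.004,0,1],
    [0,0,0,0,0.004,0,1],
    [0,0,0,0,0.004,0,1],
    [0,0,0,0,0.004,0,1],
    [0,0,0,0,0.004,0,1],
  ],
)

```text
clock: 10.5
tool_pos: [576.9, -5.8, 203.1]
orientation: [-3.133, 0.212, -0.005]
force: [0.4, 5.1, 5.4]
grip_width: 49.4
grip_force: 74.5
```

Emit:
arm_command(
  increments=[
    [0,0,0,0,0.003,0,1],
    [0,0,0,0,0.003,0,1],
    [0,0,0,0,0.003,0,1],
    [0,0,0,0,0.003,0,1],
    [0,0,0,0,0.003,0,1],
    [0,0,0,0,0.003,0,1],
    [0,0,0,0,0.003,0,1],
    [0,0,0,0,0.003,0,1],
    [0,0,0,0,0.003,0,1],
  ],
)

```text
clock: 11.25
tool_pos: [573.2, -32.4, 203.0]
orientation: [-3.133, 0.212, -0.005]
force: [0.0, 5.1, 5.2]
grip_width: 49.3
grip_force: 74.6
```

Emit:
arm_command(
  increments=[
    [0,0,0,0,0.003,0,1],
    [0,0,0,0,0.003,0,1],
    [0,0,0,0,0.003,0,1],
    [0,0,0,0,0.003,0,1],
    [0,0,0,0,0.003,0,1],
    [0,0,0,0,0.003,0,1],
    [0,0,0,0,0.003,0,1],
    [0,0,0,0,0.003,0,1],
    [0,0,0,0,0.003,0,1],
  ],
)

```text
clock: 12.0
tool_pos: [569.5, -59.2, 203.0]
orientation: [-3.133, 0.212, -0.004]
force: [1.6, 5.2, 6.7]
grip_width: 49.1
grip_force: 74.6
```

Run:
```python
from bench import get_obs,snapshot
import cv2,numpy as np
from h import *
o=get_obs();print(o["tool_pos"],o["force"],o["moment"])
s=snapshot("wrist");cv2.imwrite("pics/w5.png",s["frame"][:,:,::-1])
import pickle;pickle.dump((o,s),open("w5.pkl","wb"))
```

```text
[569.52630389 -59.17276435 203.02694621] [1.55042096 5.1804853  6.71170572] [ 1.09274424 -0.36293736  0.18771331]
```

View pics/w5.png

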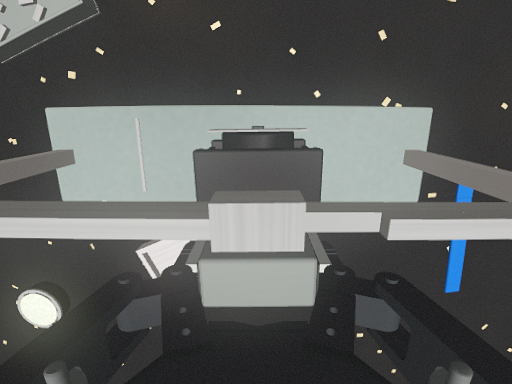

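The wrist view shows the bar intact left of the hook and the notch right of it, its far end at (386,220). That is about 56 mm right of the hook's middle, so the drop should come after 26–36 mm.

Emit:
arm_command(
  increments=[
    [0,0,0,0,0.002,0,1],
    [0,0,0,0,0.003,0,1],
    [0,0,0,0,0.003,0,1],
    [0,0,0,0,0.003,0,1],
    [0,0,0,0,0.003,0,1],
    [0,0,0,0,0.003,0,1],
    [0,0,0,0,0.003,0,1],
    [0,0,0,0,0.002,0,1],
  ],
)

```text
clock: 12.72
tool_pos: [566.5, -81.3, 203.0]
orientation: [-3.133, 0.213, -0.004]
force: [1.1, 4.7, 6.8]
grip_width: 49.3
grip_force: 74.7
```

Emit:
arm_command(
  increments=[
    [0,0,0,0,0.001,0,1],
    [0,0,0,0,0.001,0,1],
    [0,0,0,0,0,0,1],
  ],
)

```text
clock: 12.97
tool_pos: [566.2, -83.3, 202.9]
orientation: [-3.133, 0.213, -0.004]
force: [0.3, 4.0, 6.7]
grip_width: 49.1
grip_force: 74.7
```

Emit:
arm_command(
  increments=[
    [0,0,0,0,0.001,0,1],
    [0,0,0,0,0.001,0,1],
    [0,0,0,0,0,0,1],
  ],
)

```text
clock: 13.22
tool_pos: [565.8, -85.4, 202.9]
orientation: [-3.133, 0.213, -0.004]
force: [0.9, 3.8, 5.5]
grip_width: 49.4
grip_force: 74.7
```

Emit:
arm_command(
  increments=[
    [0,0,0,0,0.001,0,1],
    [0,0,0,0,0.001,0,1],
    [0,0,0,0,0,0,1],
  ],
)

```text
clock: 13.47
tool_pos: [563.4, -89.3, 201.1]
orientation: [3.133, -0.215, -0.004]
force: [-0.3, -0.4, -3.1]
grip_width: 49.3
grip_force: 73.7
```

It dropped: z fell and the force returned to the free-hanging value. Following it down into the notch.

Emit:
arm_command(
  increments=[
    [0,0,0,0,0.001,0.001,1],
    [0,0,0,0,0.001,0.001,1],
    [0,0,0,0,0,0.001,1],
    [0,0,0,0,0,0.001,1],
    [0,0,0,0,0,0,1],
  ],
)

```text
clock: 13.88
tool_pos: [563.9, -90.1, 197.4]
orientation: [3.134, -0.214, -0.002]
force: [0.4, 0.2, -3.7]
grip_width: 49.4
grip_force: 73.7
```

Emit:
arm_command(
  increments=[
    [0,0,0,0,0,0.0007,1],
    [0,0,0,0,0,0.0007,1],
    [0,0,0,0,0,0,1],
  ],
)

```text
clock: 14.13
tool_pos: [564.2, -89.8, 196.5]
orientation: [3.134, -0.214, -0.0]
force: [-0.5, 0.4, -3.0]
grip_width: 49.2
grip_force: 73.7
```

Emit:
arm_command(
  increments=[
    [0,0,0,0,0,0.0007,1],
    [0,0,0,0,0,0.0007,1],
    [0,0,0,0,0,0,1],
  ],
)

```text
clock: 14.38
tool_pos: [564.2, -89.9, 195.1]
orientation: [3.134, -0.214, -0.0]
force: [0.4, -0.2, -3.6]
grip_width: 49.3
grip_force: 73.7
```

Emit:
arm_command(
  increments=[
    [0,0,0,0,0,0.0006,1],
    [0,0,0,0,0,0,1],
  ],
)

```text
clock: 14.55
tool_pos: [564.3, -89.9, 194.6]
orientation: [3.134, -0.214, -0.0]
force: [-1.0, 0.0, -3.0]
grip_width: 49.6
grip_force: 73.7
```

Emit:
arm_command(
  increments=[
    [0,0,0,0,0,0.0005,1],
    [0,0,0,0,0,0,1],
  ],
)

```text
clock: 14.72
tool_pos: [564.4, -89.9, 194.3]
orientation: [3.134, -0.214, 0.0]
force: [-0.3, 0.3, -3.0]
grip_width: 49.5
grip_force: 73.9
```

Emit:
arm_command(
  increments=[
    [0,0,0,0,0,0.0004,1],
    [0,0,0,0,0,0,1],
  ],
)

```text
clock: 14.88
tool_pos: [564.4, -89.9, 194.2]
orientation: [3.134, -0.214, 0.0]
force: [-1.3, 0.2, 1.7]
grip_width: 48.9
grip_force: 74.1
```

Emit:
arm_command(
  increments=[
    [0,0,0,0,0,0.0003,1],
    [0,0,0,0,0,0,1],
  ],
)

```text
clock: 15.05
tool_pos: [564.4, -89.9, 194.1]
orientation: [3.134, -0.214, 0.001]
force: [-3.1, -0.7, 4.1]
grip_width: 49.4
grip_force: 74.4
```

Seated exactly 9 mm down. Easing the pressure, then opening and withdrawing upward.

Emit:
arm_command(
  increments=[
    [0,0,0,0,0,-0.0005,1],
    [0,0,0,0,0,0,1],
    [0,0,0,0,0,0,0.6],
    [0,0,0,0,0,0,0.4],
    [0,0,0,0,0,0,0.2],
    [0,0,0,0,0,0,0],
    [0,0,0,0,0,0,0],
    [0,0,0,0,0,0,0],
    [0,0,0,0,0,0,0],
  ],
  newtons=20,
)

```text
clock: 15.8
tool_pos: [564.4, -89.9, 193.9]
orientation: [-3.134, 0.214, -0.0]
force: [-0.2, 0.8, 0.4]
grip_width: 85.4
grip_force: 0.0
```

Run:
```python
from bench import get_obs,snapshot
import cv2,numpy as np
o=get_obs();print(o["tool_pos"],o["force"],o["moment"],o["grip_width"],o["grip_force"])
s=snapshot("wrist");S=snapshot("scene")
I=np.zeros((384,800,3),np.uint8)
I[:,:512]=s["frame"][:,:,::-1]
I[:380,515:795]=cv2.resize(S["frame"][130:260,165:260],(280,380),interpolation=cv2.INTER_CUBIC)[:,:,::-1]
cv2.imwrite("pics/w6.png",I)
```

```text
[564.39917904 -89.8609853  193.91647021] [-0.16229228  0.82307843  0.40624408] [0.04572533 0.02060498 0.01048628] 85.4192561726814 0.0
```

View pics/w6.png

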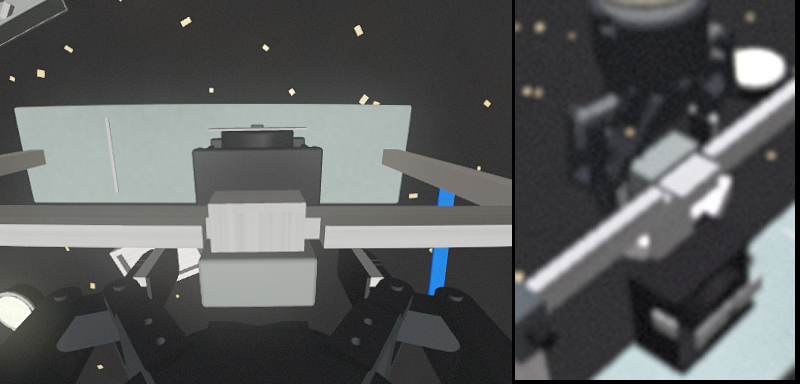

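The hook (208–305) sits inside the notch (203–322) with gaps both sides, and the open fingers are clear of the block. Withdrawing upward.

Emit:
arm_command(
  increments=[
    [0,0,0,0,0,-0.004,0],
    [0,0,0,0,0,-0.008,0],
    [0,0,0,0,0,-0.015,0],
    [0,0,0,0,0,-0.02,0],
    [0,0,0,0,0,-0.025,0],
    [0,0,0,0,0,-0.025,0],
    [0,0,0,0,0,-0.025,0],
    [0,0,0,0,0,-0.015,0],
    [0,0,0,0,0,0,0],
    [0,0,0,0,0,0,0],
  ],
)

```text
clock: 16.73
tool_pos: [564.6, -89.8, 332.2]
orientation: [3.134, -0.214, 0.004]
force: [-0.1, 0.2, -0.7]
grip_width: 85.5
grip_force: 0.0
```

Emit:
arm_command(
  increments=[
    [0,0,0,-0.02,0,-0.01,0],
    [0,0,0,-0.03,0,0,0],
    [0,0,0,-0.03,0,0,0],
    [0,0,0,-0.01,0,0,0],
    [0,0,0,0,0,0,0],
    [0,0,0,0,0,0,0],
    [0,0,0,0,0,0,0],
  ],
)

```text
clock: 17.32
tool_pos: [475.9, -77.9, 340.6]
orientation: [-3.134, 0.214, 0.0]
force: [0.1, 0.3, -0.0]
grip_width: 85.3
grip_force: 0.0
```

Run:
```python
from bench import get_obs,snapshot
import cv2,numpy as np
o=get_obs();print(o["tool_pos"],o["force"],o["clock"])
s=snapshot("wrist");S=snapshot("scene")
I=np.zeros((384,800,3),np.uint8)
I[:,:512]=s["frame"][:,:,::-1]
I[:380,515:795]=cv2.resize(S["frame"][130:260,165:260],(280,380),interpolation=cv2.INTER_CUBIC)[:,:,::-1]
cv2.imwrite("pics/w7.png",I)
```

```text
[475.88791936 -77.89077927 340.6464183 ] [ 0.06367748  0.28648399 -0.00271083] 17.3167
```

View pics/w7.png

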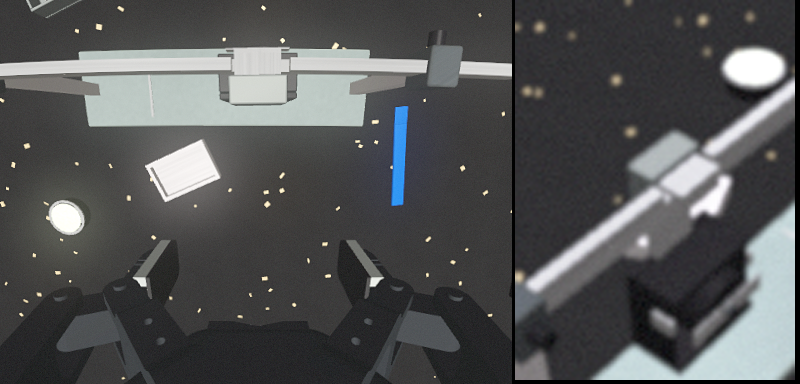

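The carrier hangs still in the notch at (260,65) in the wrist view. The gripper is clear and the other things are untouched.

```bash
python3 -c "
from bench import workorder;print(workorder.job_done())"
```

```text
the job is handed in; nothing more can be done
None
```

The carrier hangs seated in the bar's notch, 9 mm down and released, with the robot clear; I handed the job in at about 17 s and no verdict came back.

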